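Reverse the ratchet and tighten the forming press

ROBOT

A 6-joint arm with a two-finger parallel gripper is mounted at the origin on the work surface. World frame = base frame: x ahead of the robot, y to its left, z up, the work surface at z = 0. Lengths are in mm, angles in rad, forces in N, time in s.
With the tool pointing down it reaches from about 300 to 775 mm from the base axis. Payload 14.6 kg.
Tool frame: the origin (TCP) lies between the finger pads; the fingertips stand 19 mm ahead of it and the grasp point (between the pads) is the TCP; z points along the fingers, y is the line along which they close (so a half turn about z gives the same grasp; the last joint's range is limited). The gripper opens to 94 mm and grips with 3 to 60 N. Pads are 16 mm wide; open, the fingers measure 119 mm over their backs; the gripper's body (75 mm by 177 mm) begins 78 mm behind the grasp point.
Start: joints at [1.087, 0.3, 1.521, -0, 1.321, -0.067], TCP at [222.656, 502.905, 224.446] pointing down, gripper open.
Joint ranges: [-3.03, 3.03], [-0.79, 2.21], [0.23, 2.52], [-1.04, 4.18], [0, 3.07], [-2.55, 2.55]. Speed limits (rad/s): [2.22, 2.22, 2.57, 3.14, 3.14, 3.14].

INTERFACE

Orientations are given as [roll, pitch, yaw] about the fixed x, y, z axes, in that order (R = Rz(yaw) Ry(pitch) Rx(roll)).
In Python, from cell import monitor, imaging, job, find_in, trace gives the robot as it stands. The module is installed in compiled form; this text tells all that it offers.
- The arm moves only by the tool arm_command, never from a script. Its argument "steps" is a list of rows, each a list of 5 numbers: the opening, from 0 (shut) to 1 (fully open), then the shift along the tool's x, y, z in mm, then the turn about the tool's z in degrees. In form: [[gripper, dx, dy, dz, turn], ...]. A call has 1 to 20 rows; each row is the pose to reach, as a shift and turn from the pose commanded when the call began, along the tool's axes at that moment; what a row does not reach only later rows make up. A row lasts 1/8 s, in which the tool goes at most 62.5 mm and 10.7 degrees, less where a joint would pass 70% of its speed; a pose out of reach is approached as far as the arm can. A call with a gripper value outside its range is refused whole. The fingers move at their own pace and stop on an object; "force" is the grip in N (left out, the last holds). Time passes only in rows, so rows that repeat a pose let the fingers close. It gives the time, the measured TCP pose, the force, the opening and the grip force at its end, in the units of the state.
- monitor.read_state(): the state, without advancing time (a new reading comes with each control period).
- imaging.camera(name): name is "side" or "top" or "wrist"; returns a dict with "img" (384x512x3 uint8, red, green, blue), "mtx" (3x3 intrinsics, pixels), "view" (4x4, takes a point from world to camera coordinates). Camera axes: x right, y down, z forward; pixel columns grow to the right and rows downward; lengths in mm; the calibration is good to about 2 mm. The wrist camera is an equidistant fisheye: a pixel r from the principal point sees the ray r / f radians off the axis. A picture is of the moment at which its call begins. There is no depth.
- job.sign_off(): hands the job in; it is judged then, once.
Trained networks look in a picture, given as the dict that the camera call returned (one of the last four; its "shot" number tells which), for a name from the list of things; names that differ only in an ending like _2 or _b are one class to them, and where a whole thing is asked for, a point or a joint stands for the part that bears it (a point fixed in the world has none). Each returns a list of dicts, best first, with "p" (0 to 1); they miss things now and then, are a little off and sometimes report something else, mostly with a low value. They report only what shows in the picture. A call takes as long as a camera call.
- find_in(picture, target): "rect" ([centre column, centre row, width, height] in pixels, round what is visible of it).
- trace(picture, target): "region" (384x512 bool, what is visible of it) and "rect" ([centre column, centre row, width, height] in pixels, round what is visible of it).
The state is a dict: "clock": time; "joints": joint angles; "qd": joint speeds; "effort": joint torques, N m; "eef_pos": TCP position; "eef_rot": TCP orientation; "wrist_force": force on the tool from outside, world axes, zero at the start; "moment": the same for the moment, N m; "finger_gap": finger opening in mm; "finger_force": force on a finger pad.
Only numpy, scipy, OpenCV 4.12 (cv2) and the standard library are available. Lean on these libraries where they do the work, as an engineer would, in place of code of your own. Each camera call takes 0.05 s, during which the arm holds its last target. There are 200 camera calls.

TASK

On the jeweller's bench, tighten the screw of the small forming press that has the ratchet handle, so that it closes on the copper blank. The ratchet is set to loosen: first flip the small reversing lever on its head fully over to the other side, then swing the ratchet handle clockwise (seen from above) until the screw comes up tight, and leave the lever in its new position.

Things in the scene. Friction and masses are not known exactly. Their poses are not given: they have to be found in the camera images.
- press: Fixed screw press with the ratchet handle (its neighbour, 148 mm tall, has a plain T-bar; a spare ratchet lies loose). Grey base 150 x 100 mm, bridge 148 x 46 mm, top at 108 mm (nuts 113). Origin: centre of the base's underside, on the upright screw axis; z up, x along the bridge; turned up to 30 deg. Ratchet head: disc of radius 30 mm on the axis, top at 139 mm (screw end 145).
- handle (a joint): Ratchet handle angle about the screw axis, rad, grows clockwise from above, 0 to 1.3. At 0, its stop, it points along the press's +y; starts at 0 to 0.12. It reaches 166 mm from the axis; the black round grip, 22 mm thick, spans 90 to 166 mm, centre line 127 mm over the bench; loose clutter is under 60 mm high. Friction 0.12 N m.
- pawl (a joint): Reversing lever angle relative to the handle, rad, grows anticlockwise. Upright pivot on the handle's line, 22 mm from the screw axis; lever points outwards. 0 = loosen, leaning 0.5 rad clockwise of the handle's line; 1.0 = tighten, 0.5 rad anticlockwise. Starts at 0 to 0.15, stays where left (0.025 N m). Thumb tab 36 mm from the pivot: 8 mm across, 10 along, 142 to 174 mm over the bench.
- screw (a joint): Press screw angle, rad, grows clockwise (tightening): 0 at the start, 0.9 fully tight. With the lever on tighten the handle takes up about 0.2 rad of play, then carries the screw (tight at a handle angle of about 1.1; 0.35 N m in all). With it on loosen the handle swings free and the screw stays. It stays where left.

How it is judged:
By the outcome, as a careful person would: the job done as asked, in the order asked, and still so for the second after the job is handed in, with the robot touching nothing.
It also fails if it takes over 45 s, if anything falls off the work surface, if the arm or the gripper's body presses on something with over 40 N, if the wrist force passes 120 N, or if a joint passes its speed limit or range.

## Working session

There is one attempt and no reset: what is moved stays moved. The work goes in short steps, Python scripts to look and compute and a tool call to move; the robot and the scene stay as the last step left them, time stands still between calls to the robot, and variables do not carry over. Pictures are saved under pics/ and viewed, at most 10 in all, crops included, and the job is handed in when it is done.

Besides the shell and the picture viewer there is one more tool, called in YAML: its name, and indented under it one key for each argument. arm_command: Moves the arm, as the interface text tells. Its arguments: {"type":"object","properties":{"steps":{"type":"array","items":{"type":"array","items":{"type":"number"}}},"force":{"type":"number"}},"required":["steps"]}

```bash
mkdir -p pics
python3 - <<'E'
from cell import monitor, imaging, find_in, trace
import cv2,numpy as np
s=monitor.read_state();print(s)
ims=[]
for n in("top","side"):
    p=imaging.camera(n);print(n,p["mtx"].round(1).tolist(),p["view"].round(4).tolist())
    cv2.imwrite(f"pics/{n}0.png",p["img"][:,:,::-1])
    for t in("press","handle","pawl","screw"):
        print(t,[(d["rect"],round(d["p"],2)) for d in find_in(p,t)][:4])
E
```

```text
{'clock': 0.0, 'joints': array([ 1.08743901e+00,  3.00499241e-01,  1.52161137e+00,  2.23440028e-06,
        1.32067993e+00, -6.65877840e-02]), 'qd': array([-0.00036812,  0.00057262, -0.0001239 ,  0.00032166,  0.0003568 ,
       -0.00061348]), 'effort': array([ 6.63431565e-04, -5.31815815e+01, -3.52724719e+01,  7.09097763e-02,
        2.45465885e-02, -1.37201005e-04]), 'eef_pos': array([222.52517214, 502.70228119, 223.8580648 ]), 'eef_rot': array([-3.14039756e+00, -8.18652390e-05,  2.72482252e+00]), 'wrist_force': array([-0.24177   ,  0.22053457,  0.20955559]), 'moment': array([-0.04076932, -0.04945397, -0.02475285]), 'finger_force': 0.0, 'finger_gap': 93.97744517469297}
top [[440.5, 0.0, 259.5], [0.0, 440.5, 191.6], [0.0, 0.0, 1.0]] [[0.0977, -0.9952, -0.0055, -30.6938], [-0.9712, -0.0941, -0.2188, 532.6608], [0.2172, 0.0267, -0.9758, 725.9402], [0.0, 0.0, 0.0, 1.0]]
press [([129.7, 194.1, 156.4, 101.0], 0.7)]
handle [([113.2, 188.6, 120.3, 54.5], 0.72), ([128.2, 185.8, 40.6, 26.5], 0.71)]
pawl [([126.8, 184.8, 38.7, 23.5], 0.87)]
screw [([152.2, 180.4, 11.8, 13.1], 0.46)]
side [[452.0, 0.0, 254.4], [0.0, 452.0, 188.9], [0.0, 0.0, 1.0]] [[0.7048, -0.7094, -0.0015, -363.2507], [-0.4731, -0.4685, -0.7461, 326.8099], [0.5286, 0.5266, -0.6658, 744.1372], [0.0, 0.0, 0.0, 1.0]]
press [([183.9, 164.0, 96.4, 89.2], 0.97)]
handle [([172.1, 136.2, 77.5, 38.1], 0.74)]
pawl [([182.8, 132.0, 19.5, 25.6], 0.49)]
screw [([192.7, 138.3, 13.2, 3.6], 0.61)]
```

View pics/top0.png

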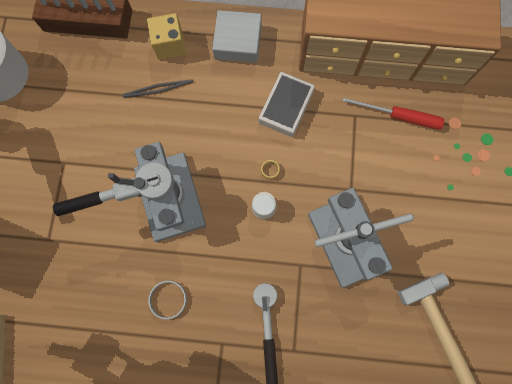

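View pics/side0.png

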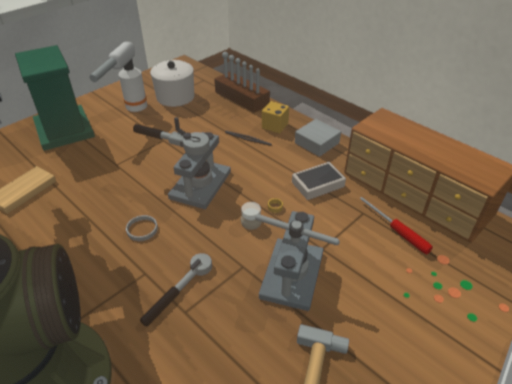

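The top view shows the ratchet press: head near (154,180), grip running to (56,208), pawl tab near (115,178). The T-bar press is at (365,230) and the loose ratchet at (267,330). I'll back-project these points at their known heights.

```bash
cat > h.py <<'E'
from cell import monitor, imaging, find_in, trace
import cv2,numpy as np
def ray(p,uv,fish=False):
    K,V=p["mtx"],p["view"]
    d=np.array([(uv[0]-K[0,2])/K[0,0],(uv[1]-K[1,2])/K[1,1],1.])
    if fish:
        r=np.hypot(*d[:2]);d=np.array([*(d[:2]/r*np.sin(r)),np.cos(r)])
    R=V[:3,:3];return -R.T@V[:3,3],R.T@d
def at(p,uv,z,fish=False):
    o,d=ray(p,uv,fish);return o+d*(z-o[2])/d[2]
def proj(p,X):
    c=p["view"]@np.append(X,1);u=p["mtx"]@c[:3];return u[:2]/u[2]
def press_pts(c,psi,h,w):
    # c axis xy, psi press yaw, h handle, w pawl -> world points
    f=psi+np.pi/2-h; u=np.array([np.cos(f),np.sin(f)])
    piv=c+22*u; g=f-.5+w; tab=piv+36*np.array([np.cos(g),np.sin(g)])
    return piv,tab,c+90*u,c+166*u
E
python3 - <<'E'
from h import *
p=imaging.camera("top")
c=at(p,(152.5,179.5),145);tip=at(p,(56,209),127);g0=at(p,(99,198),127)
tabt=at(p,(112,178),174)
for n,v in dict(c=c,tip=tip,g0=g0,tab=tabt).items():print(n,v.round(1),np.hypot(*(v-c)[:2]).round(1),np.degrees(np.arctan2(*(v-c)[1::-1])).round(1))
q=imaging.camera("side")
print([proj(q,x).round(1) for x in(c,tip,tabt)])
big=cv2.resize(p["img"][130:260,40:220],None,fx=4.4,fy=4.4,interpolation=cv2.INTER_CUBIC)
cv2.imwrite("pics/topc.png",big[:,:,::-1])
E
```

```text
c [517.3 190.4 145. ] 0.0 0.0
tip [457.7 343.3 127. ] 164.0 111.3
g0 [482.4 277.3 127. ] 93.6 111.9
tab [507.  244.3 174. ] 54.9 100.7
[array([195.1, 137.9]), array([135.7, 128.2]), array([175.3, 119.5])]
```

View pics/topc.png

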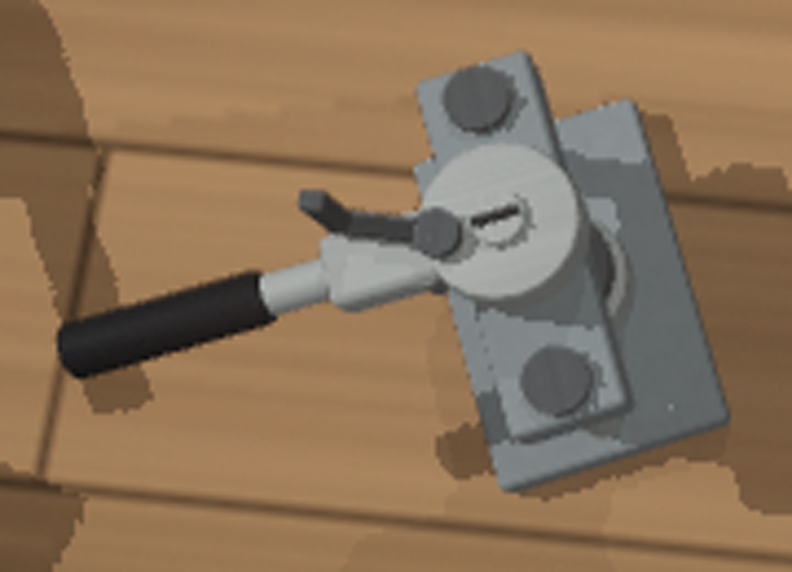

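Run:
```python
from h import *
q=imaging.camera("side");p=imaging.camera("top")
for n,uv in dict(bottle=(136,108),pot=(174,102),potL=(153,95),tower=(65,140),towerR=(92,130)).items():print(n,at(q,uv,0).round(0))
# tops: height at base xy matched to row
for n,uv,b in(("bottle",(125,45),(136,104)),("pot",(172,65),(174,90)),("tower",(45,55),(62,125))):
    X=at(q,b,0)
    print(n,X.round(0),[ (z,proj(q,[X[0],X[1],z]).round(0).tolist()) for z in(100,150,200,250)])
t=at(p,(110.7,175.2),174);print("tab",t.round(1))
b1=at(p,(40+479/4.4,130+98/4.4),113);b2=at(p,(40+557/4.4,130+380/4.4),113);d=b1-b2
print("psi",np.degrees(np.arctan2(d[1],d[0])),(b1+b2)/2,np.linalg.norm(d))
```

```text
bottle [613. 610.   0.]
pot [717. 555.   0.]
potL [696. 637.   0.]
tower [377. 609.   0.]
towerR [456. 599.   0.]
bottle [626. 629.   0.] [(100, [130.0, 75.0]), (150, [127.0, 59.0]), (200, [124.0, 42.0]), (250, [120.0, 25.0])]
pot [763. 615.   0.] [(100, [170.0, 61.0]), (150, [168.0, 46.0]), (200, [166.0, 30.0]), (250, [164.0, 13.0])]
tower [407. 685.   0.] [(100, [52.0, 95.0]), (150, [46.0, 78.0]), (200, [40.0, 61.0]), (250, [34.0, 43.0])]
tab [511.2 247.1 174. ]
psi 23.33623105558353 [518.05669224 189.85789201 113.        ] 115.27401532088138
```

arm_command:
  steps:
    - [0, -40, -9, 0, 4]
    - [0, -80, -19, 0, 9]
    - [0, -120, -28, 0, 13]
    - [0, -160, -37, 0, 17]
    - [0, -200, -47, 0, 22]
    - [0, -240, -56, 0, 26]
    - [0, -280, -66, 0, 31]
    - [0, -320, -75, 0, 35]
    - [0, -360, -85, 0, 39]
    - [0, -392, -93, 0, 43]
    - [0, -392, -93, 0, 43]
    - [0, -392, -93, 0, 43]
  force: 30

```text
clock: 2.2
eef_pos: [543.0, 259.6, 224.4]
eef_rot: [-3.141, -0.0, 1.975]
wrist_force: [-0.7, 0.9, -0.5]
finger_gap: 0.3
finger_force: 0.0
```

Run:
```python
from h import *
s=monitor.read_state();print(s["clock"],s["eef_pos"],s["eef_rot"],s["finger_gap"],s["wrist_force"])
w=imaging.camera("wrist")
print(w["mtx"].round(1).tolist())
for t in("pawl","handle"):print(t,[(np.round(d["rect"],1),round(d["p"],2)) for d in find_in(w,t)][:3])
cv2.imwrite("pics/w1.png",w["img"][:,:,::-1])
p=imaging.camera("top");print([(np.round(d["rect"],1),round(d["p"],2)) for d in find_in(p,"pawl")][:3])
np.save("w1.npy",dict(mtx=w["mtx"],view=w["view"]),allow_pickle=True)
```

```text
2.2 [542.95553027 259.5927957  224.36302342] [-3.14133797e+00 -1.94750678e-04  1.97544931e+00] 0.34398631126228535 [-0.65838856  0.91685768 -0.47201697]
[[297.3, 0.0, 254.8], [0.0, 297.3, 185.7], [0.0, 0.0, 1.0]]
pawl [(array([202.8, 214.6,  34.5,  49.6]), 0.89)]
handle [(array([200.4, 151.6,  59.1, 176.4]), 0.65)]
[(array([128.1, 185.3,  37.2,  27.8]), 0.66)]
```

View pics/w1.png

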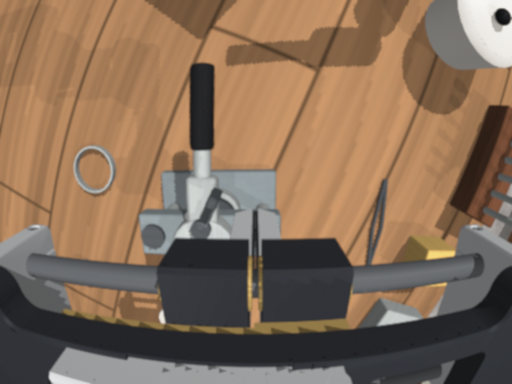

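The wrist view shows the closed fingertips at (257,212) and the pawl tab's top at (219,194), to their left. The grip runs up at (202,105). Nothing lies beneath the fingers.

Run:
```python
from h import *
w=np.load("w1.npy",allow_pickle=True).item()
print("tab",at(w,(219,194),174,True),"tip",at(w,(202,66),127,True),"g0",at(w,(203,150),127,True))
```

```text
tab [516.26611557 257.86086792 174.        ] tip [458.89405933 343.16430994 127.        ] g0 [488.03275965 275.30064232 127.        ]
```

arm_command:
  steps:
    - [0, 3, 0, 20, 0]
    - [0, 3, 0, 40, 0]
    - [0, 3, 0, 54, 0]
    - [0, 3, -5, 54, 0]
    - [0, 3, -10, 54, 0]
    - [0, 3, -14, 54, 0]
    - [0, 3, -18, 54, 0]
    - [0, 3, -22, 54, 0]
    - [0, 3, -26, 54, 0]
    - [0, 3, -30, 54, 0]
    - [0, 3, -34, 54, 0]
    - [0, 3, -38, 54, 0]
    - [0, 3, -42, 54, 0]
    - [0, 3, -45, 54, 0]
    - [0, 3, -45, 54, 0]

```text
clock: 4.32
eef_pos: [500.7, 244.2, 170.5]
eef_rot: [-3.141, -0.0, 1.974]
wrist_force: [0.1, 0.6, -0.5]
finger_gap: 0.3
finger_force: 0.0
```

Run:
```python
from h import *
w=imaging.camera("wrist")
p=imaging.camera("side")
a=cv2.resize(w["img"][110:260,140:300],(560,525));b=cv2.resize(p["img"][80:180,120:240],None,fx=2,fy=2.0)
c=np.zeros((525,800,3),np.uint8);c[:,:560]=a;c[:200,560:]=b
cv2.imwrite("pics/w2.png",c[:,:,::-1])
```

```text
(no output)
```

View pics/w2.png

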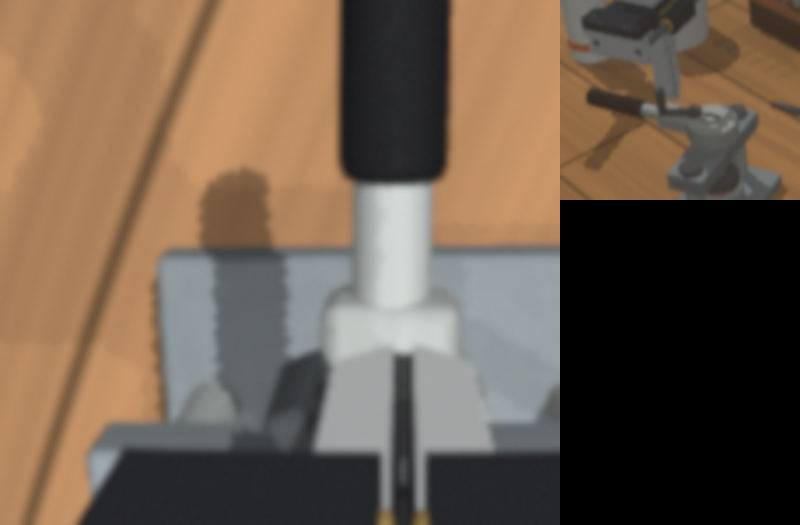

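The lever tab, in the crop at (300,400), is now against the fingers on the far side of the handle's line. I'll push on in small steps until the force shows the stop.

arm_command:
  steps:
    - [0, 0, -1, 0, 0]
    - [0, 0, -2, 0, 0]
    - [0, 0, -3, 0, 0]
    - [0, 0, -4, 0, 0]
    - [0, 0, -4, 0, 0]

```text
clock: 5.05
eef_pos: [497.7, 242.6, 170.6]
eef_rot: [3.14, 0.0, 1.974]
wrist_force: [7.0, -0.5, -2.5]
finger_gap: 0.2
finger_force: 2.8
```

arm_command:
  steps:
    - [0, 0, -1, 0, 0]
    - [0, 0, -2, 0, 0]
    - [0, 0, -2, 0, 0]

```text
clock: 5.42
eef_pos: [497.0, 242.2, 170.8]
eef_rot: [3.137, 0.001, 1.974]
wrist_force: [16.3, 3.4, -6.9]
finger_gap: 0.3
finger_force: 8.1
```

Stop reached: 16 N with almost no travel. Next I back off, rise, and go over to the anticlockwise side of the grip.

arm_command:
  steps:
    - [0, 0, 6, 0, 0]
    - [0, 0, 8, -18, 0]
    - [0, 0, 8, -36, 0]
    - [0, 25, 0, -40, 0]
    - [0, 50, -15, -40, 0]
    - [0, 75, -30, -40, 0]
    - [0, 84, -40, -40, 0]
    - [0, 84, -40, -40, 0]

```text
clock: 6.42
eef_pos: [425.3, 303.5, 210.6]
eef_rot: [-3.142, 0.0, 1.975]
wrist_force: [0.7, -1.0, -0.1]
finger_gap: 0.4
finger_force: 0.0
```

Run:
```python
from h import *
w=imaging.camera("wrist");p=imaging.camera("top")
print([(np.round(d["rect"],1),round(d["p"],2)) for d in find_in(w,"pawl")][:3])
for t in ("press",):print([(np.round(d["rect"],1),round(d["p"],2)) for d in find_in(w,t)][:3])
a=cv2.resize(w["img"],(800,600))
cv2.imwrite("pics/w3.png",a[:,:,::-1])
np.save("w3.npy",dict(mtx=w["mtx"],view=w["view"]),allow_pickle=True)
```

```text
[]
[(array([305.9, 245.2, 108.3, 161.3]), 0.64)]
```

View pics/w3.png

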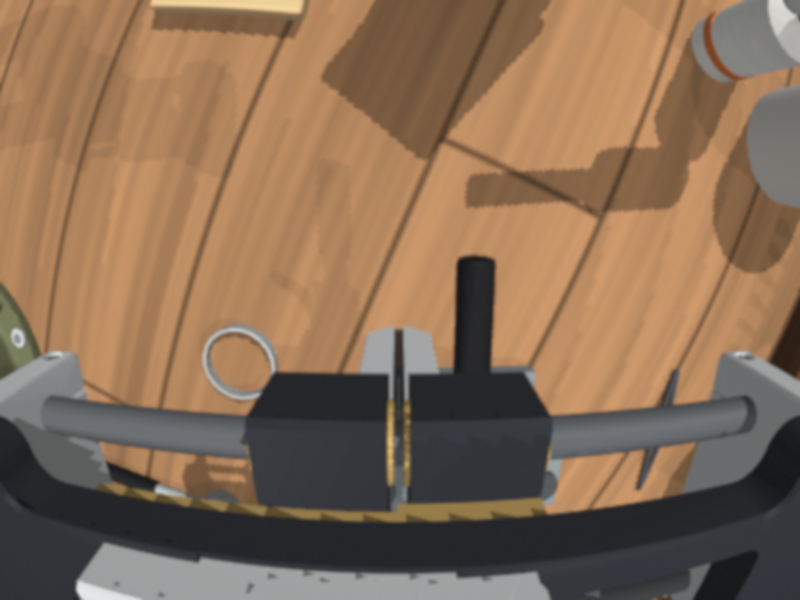

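Fingers, at about (400,350) here, sit clear to the left of the grip at (476,315), with free bench below. Descend and swing.

arm_command:
  steps:
    - [0, 0, 0, 30, 0]
    - [0, 0, 0, 60, 0]
    - [0, 0, 0, 80, 0]
    - [0, -1, 10, 80, 0]
    - [0, -1, 17, 80, 0]
    - [0, 1, 30, 80, 5]
    - [0, 1, 42, 80, 10]
    - [0, 0, 54, 80, 15]
    - [0, -1, 66, 80, 20]
    - [0, -4, 79, 80, 25]
    - [0, -8, 90, 80, 30]
    - [0, -13, 102, 80, 35]
    - [0, -18, 113, 80, 40]
    - [0, -25, 123, 80, 45]
    - [0, -33, 133, 80, 50]
    - [0, -41, 142, 80, 55]
    - [0, -46, 146, 80, 58]
    - [0, -46, 146, 80, 58]

```text
clock: 8.88
eef_pos: [578.8, 318.4, 131.2]
eef_rot: [3.141, -0.001, 0.962]
wrist_force: [1.1, -0.2, -0.0]
finger_gap: 0.1
finger_force: 0.2
```

Run:
```python
from h import *
s=monitor.read_state();print(s["joints"].round(2))
w=imaging.camera("wrist");p=imaging.camera("top")
print([(np.round(d["rect"],1),round(d["p"],2)) for d in find_in(w,"pawl")][:3])
c=np.hstack([cv2.resize(w["img"][100:300,100:400],(450,300)),cv2.resize(p["img"][110:250,40:200],(342,300))])
cv2.imwrite("pics/w4.png",c[:,:,::-1])
```

```text
[0.45 0.63 1.27 0.   1.24 1.06]
[]
```

View pics/w4.png

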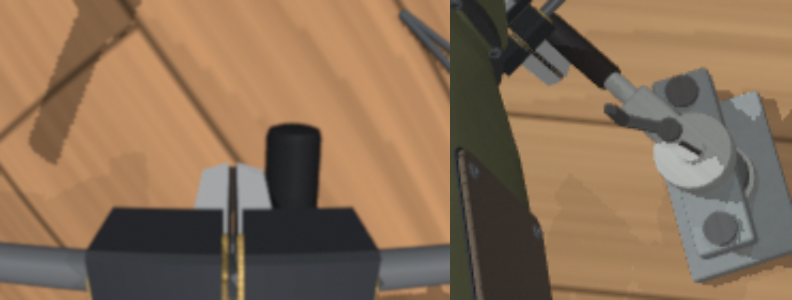

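The top crop shows the handle swung with the grip against the fingers. The pawl leans anticlockwise of the handle, on its tighten side. I'll continue gently until tight.

arm_command:
  steps:
    - [0, 0, 2, 0, 1]
    - [0, 1, 5, 0, 2]
    - [0, 1, 7, 0, 3]
    - [0, 1, 10, 0, 4]
    - [0, 1, 10, 0, 4]

```text
clock: 9.65
eef_pos: [586.9, 313.3, 130.4]
eef_rot: [3.141, 0.0, 0.892]
wrist_force: [0.2, 0.7, -0.4]
finger_gap: 0.5
finger_force: 0.3
```

arm_command:
  steps:
    - [0, 0, 1, 0, 0]
    - [0, 0, 2, 0, 1]
    - [0, 0, 3, 0, 1]
    - [0, 0, 3, 0, 1]

```text
clock: 10.15
eef_pos: [589.0, 311.7, 130.4]
eef_rot: [-3.142, 0.0, 0.875]
wrist_force: [-1.2, 2.6, 0.5]
finger_gap: 0.2
finger_force: 1.3
```

arm_command:
  steps:
    - [0, 0, 1, 0, 0]
    - [0, 0, 2, 0, 0]
    - [0, 0, 3, 0, 1]
    - [0, 0, 3, 0, 1]

```text
clock: 10.65
eef_pos: [591.3, 310.1, 130.4]
eef_rot: [-3.141, -0.0, 0.857]
wrist_force: [-0.6, 6.3, -1.0]
finger_gap: 0.5
finger_force: 2.3
```

arm_command:
  steps:
    - [0, 0, 1, 0, 0]
    - [0, 0, 2, 0, 0]
    - [0, 0, 3, 0, 1]
    - [0, 0, 3, 0, 1]

```text
clock: 11.15
eef_pos: [593.4, 308.6, 130.5]
eef_rot: [-3.141, -0.001, 0.84]
wrist_force: [-2.6, 9.1, -1.4]
finger_gap: 0.2
finger_force: 3.5
```

arm_command:
  steps:
    - [0, 0, 1, 0, 0]
    - [0, 0, 2, 0, 0]
    - [0, 0, 3, 0, 1]
    - [0, 0, 4, 0, 1]
    - [0, 0, 4, 0, 1]

```text
clock: 11.78
eef_pos: [596.2, 306.5, 130.5]
eef_rot: [-3.14, -0.001, 0.823]
wrist_force: [-2.4, 12.5, -1.5]
finger_gap: 0.1
finger_force: 5.1
```

Run:
```python
from h import *
w=imaging.camera("wrist");p=imaging.camera("top");q=imaging.camera("side")
c=np.hstack([cv2.resize(w["img"][100:300,100:400],(420,280)),cv2.resize(p["img"][110:250,40:200],(320,280))])
d=np.zeros((300,740,3),np.uint8);d[:,:375]=cv2.resize(q["img"][70:190,100:250],(375,300))
cv2.imwrite("pics/w5.png",np.vstack([c,d])[:,:,::-1])
```

```text
(no output)
```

View pics/w5.png

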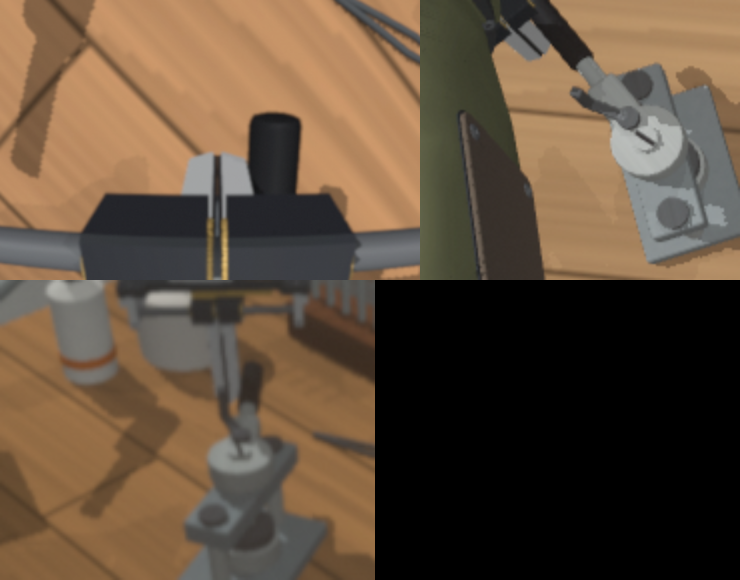

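Only the grip is in contact. The pawl is on the tighten side, and the screw slot has turned roughly 0.9 rad. The force is well past the running friction, so the screw is tight. Now I retreat.

arm_command:
  steps:
    - [0, 0, -5, 0, 0]
    - [0, 0, -14, 0, 0]
    - [0, 0, -20, -20, 0]
    - [0, 0, -20, -50, 0]
    - [0, 0, -20, -90, 0]
    - [0, 20, -50, -110, 0]
    - [0, 40, -100, -110, 0]
    - [0, 40, -150, -110, 0]
    - [0, 40, -180, -110, 0]
    - [0, 40, -180, -110, 0]

```text
clock: 13.18
eef_pos: [490.7, 458.1, 242.1]
eef_rot: [3.141, -0.001, 0.825]
wrist_force: [0.4, -0.4, -0.2]
finger_gap: 0.1
finger_force: 0.0
```

Run:
```python
from h import *
s=monitor.read_state();print(s["clock"],s["eef_pos"],s["wrist_force"])
p=imaging.camera("top")
c=cv2.resize(p["img"][110:250,40:220],(770,600),interpolation=cv2.INTER_CUBIC)
cv2.imwrite("pics/t6.png",c[:,:,::-1])
```

```text
13.175 [490.66870744 458.10528132 242.11282666] [ 0.36731172 -0.39937932 -0.15541147]
```

View pics/t6.png

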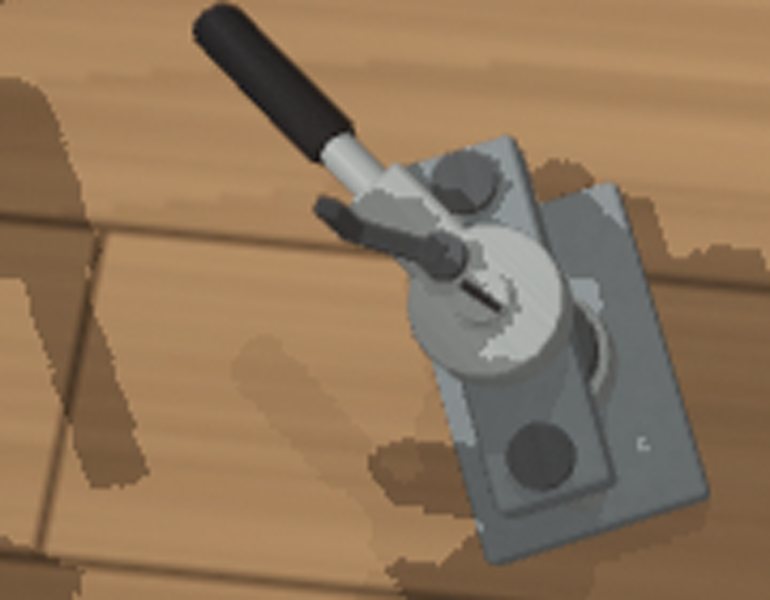

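The handle is swung round, the lever is on its anticlockwise side with the tab at (328,212), and the slot is turned. A numeric check of the angles follows before handing in.

Run:
```python
from h import *
p=imaging.camera("top")
P=lambda x,y,z:at(p,(40+x/4.28,110+y/4.286),z)[:2]
c=np.array([518,190]);tip=P(213,20,127);tab=P(325,207,174)
ang=lambda v:np.arctan2(v[1],v[0])
f=ang(tip-c);piv=c+22*np.array([np.cos(f),np.sin(f)])
print("handle",np.radians(113.3)-f,"r",np.hypot(*(tip-c)),"pawl",ang(tab-piv)-f+.5,"r",np.hypot(*(tab-piv)))
def slot(a,b): return ang(P(*b,145)-P(*a,145))
a=at(p,(40+472/4.4,130+221/4.4),145)-at(p,(40+517/4.4,130+209/4.4),145)
print("screw",ang(a[:2])-slot((500,309),(463,283)))
```

```text
handle 1.0929624366689537 r 166.00453304234415 pawl 1.005907173563322 r 37.227282991770856
screw 0.8795367396184532
```

Handle 1.09, pawl 1.0 and screw about 0.9, all as required.

```bash
python3 -c "
from cell import job;print(job.sign_off())"
```

```text
the job is handed in; nothing more can be done
None
```

The job is handed in: I flipped the reversing lever fully to tighten (measured 1.0 rad), then swung the handle clockwise to 1.09 rad until the screw came up tight (measured about 0.88 of 0.9 rad), with the lever left in its new position and the arm clear.

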